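Clear the bottle from the headset stand and hang up the headset

TASK

A bottle has been left standing in the way in front of the headset stand on the repair bench: first lift it clear and stand it upright in the empty cardboard carton. Then hang the headset over the middle of the stand's bar, square across it, with one ear cup on the robot's side of the bar and the other on the far side. Keep the bottle upright, drop neither thing, leave the mug, the multimeter and the brush tin where they are, and leave everything at rest.

Things in the scene. Friction and masses are not known exactly. Their poses are not given: they have to be found in the camera images.
- headset: Loose black rigid headset (0.24 kg) standing on its two ear cups, an inverted U, 155 mm wide (its x), 150 mm high. Origin at bench level midway between the cups; z up to the crown, x from cup to cup, y across the band; same either way round. Cups: 48 to 77 mm either side of the middle, 60 mm wide (y), 75 mm high. The band slopes at 45 degrees from the crown pad to upright sides at x = +-64.
- crown (a point): Middle of the underside of the headset's straight crown pad, 134 mm above the headset's origin: this rests on the bar. Axes as the headset's. The pad is 64 mm (x) by 34 mm (y) by 16 mm thick, reaching from this point up to 150 mm. Grip it across y by the fingertips only, so that they do not stick out below it.
- stand: Fixed bare metal headset stand: two 16 mm square uprights at y = +-100 mm, each on a foot 140 mm (x) by 30 mm (y) by 12 mm high, carrying one level round bar along the stand's y. Origin at bench level below the bar's middle; x points away from the robot at yaw 0, z up.
- bar_mid (a point): Middle of the stand's bar, on its axis, 165 mm above the bench; axes as the stand's (y along the bar). The bar is 16 mm in diameter, 230 mm long, 184 mm clear between the uprights; its top is 173 mm above the bench, nothing stands higher.
- bottle: Loose upright plastic bottle, white body, grey cap (0.22 kg), about 80 mm from the bar on the robot's side, where an ear cup has to hang. Origin at the centre of its underside, z up. Body 64 mm in diameter up to 105 mm, shoulder, then a cap 33 mm in diameter from 135 to 170 mm above the origin (the top): grip it by the cap.
- carton: Fixed shallow open cardboard carton, empty, 200 mm (its x) by 150 mm (its y), 50 mm high, walls and floor 5 mm thick. Origin at the centre of its underside, z up.
- mug: Bystander: white mug, 82 mm in diameter, 95 mm high, handle at its +y. Origin at the centre of its underside. Leave alone.
- multimeter: Bystander: dark hand-held multimeter lying flat, 165 mm (its x) by 80 mm by 34 mm, with a round dial up to 42 mm. Origin at the centre of its underside. Leave alone.
- brush_tin: Bystander: dark steel tin 72 mm in diameter, 85 mm high, with brushes standing in it up to 165 mm. Origin at the centre of its underside. Leave alone.
There are look-alikes about, which are no part of the job. There is more than one size of the headset; the job needs the largest.

How it is judged:
On the way, in this order (a step that is already met when the one before it is completed fails the run):
1. the bottle stands upright in the carton, let go (x of bottle in the frame of carton between -0.08 and 0.08 m and y of bottle in the frame of carton between -0.055 and 0.055 m and z of bottle in the frame of carton below 0.02 m and angle between bottle's own z axis and vertical below 0.12 rad and contact force between bottle and the fingers below 0.1 N), for 0.2 s.
2. the headset hangs over the bar, let go (x of crown in the frame of bar_mid between -0.028 and 0.028 m and y of crown in the frame of bar_mid between -0.045 and 0.045 m and z of crown in the frame of bar_mid between -0.004 and 0.02 m and angle between headset's own z axis and vertical below 0.35 rad and angle between the y axis of headset and the y axis of stand, either way round below 0.35 rad and contact force between headset and stand above 0.8 N and contact force between headset and the fingers below 0.1 N), for 0.2 s.
At the end, for the whole second after the job is handed in: Bottle upright (0.12 rad) on the carton floor. Headset hangs by its crown on the bar: crown middle within 45 mm of the bar's middle along it and 28 mm across it, within 0.35 rad of upright and of square to the bar. Both let go and at rest (under 0.03 m/s) (all of step 1 and all of step 2 and linear speed of each of headset, bottle below 0.03 m/s); the robot touches nothing.
It fails at once if the bottle is tipped (more than 0.6 rad) (angle between bottle's own z axis and vertical above 0.6 rad).
It fails at once if the bottle or the headset is dropped (moves at over 0.6 m/s while out of the fingers: a fall of about 18 mm) ((contact force between bottle and the fingers below 0.05 N and linear speed of bottle above 0.6 m/s) or (contact force between headset and the fingers below 0.05 N and linear speed of headset above 0.6 m/s)).
It fails at once if the mug, multimeter or brush tin is moved more than 30 mm (distance of any of mug, multimeter, brush_tin from where it was at the start of the episode above 0.03 m).
It also fails if it takes over 59 s, if anything falls off the work surface, if the arm or the gripper's body presses on something with over 40 N, if the wrist force passes 120 N, or if a joint passes its speed limit or range.

ROBOT

A 6-joint arm with a two-finger parallel gripper is mounted at the origin on the work surface. World frame = base frame: x ahead of the robot, y to its left, z up, the work surface at z = 0. Lengths are in m, angles in rad, forces in N, time in s.
With the tool pointing down it reaches from about 0.325 to 0.75 m from the base axis. Payload 7.6 kg.
Tool frame: the origin (TCP) lies midway between the tips of the shut fingers; the grasp point (between the pads) lies 19 mm behind it (r.grip_point_offset is the distance from the TCP to the grasp point, in m); z points along the fingers, y is the line along which they close (so a half turn about z gives the same grasp; the last joint's range is limited). The gripper opens to 85 mm and grips with 20 to 120 N. Pads are 22 mm wide; open, the fingers measure 114 mm over their backs; the gripper's body (76 mm by 85 mm) begins 54 mm behind the grasp point. The pads swing forward as they close: fully open they stand 13 mm farther back than shut.
Start: joints at [1.256, 0.052, 1.401, -0, 1.689, -0.07], TCP at [0.127, 0.509, 0.231] pointing down, gripper open.
Joint ranges: [-2.9, 2.9], [-0.91, 2.17], [0.12, 2.37], [-1.06, 4.2], [0.26, 2.73], [-2.93, 2.93]. Speed limits (rad/s): [2.57, 2.57, 3.01, 3.14, 3.14, 3.14].

INTERFACE

Orientations are given as a unit quaternion [x, y, z, w].
In Python, from workcell import readout, viewer, workorder, finder, r gives the robot as it stands. The module is installed in compiled form; this text tells all that it offers.
- The arm moves only by the tool arm_command, never from a script. Its argument "plan" is a list of rows, each an object of numbers: "jaw": the finger opening in mm, from 0 to 85.4; "dx", "dy", "dz": the shift along the tool's x, y, z each as a share of 0.25 m, from -1 to 1; "ax", "ay", "az": the turn, a rotation vector about the tool's x, y, z each as a share of pi/2 rad, from -1 to 1. In form: [{"jaw": .., "dx": .., "dy": .., "dz": .., "ax": .., "ay": .., "az": ..}, ...]. A call has 1 to 12 rows; each row is the pose to reach, as a shift and turn from the pose commanded when the call began, along the tool's axes at that moment; what a row does not reach only later rows make up. A row lasts 1/12 s, in which the tool goes at most 41.7 mm and 7.16 degrees, less where a joint would pass 70% of its speed; a pose out of reach is approached as far as the arm can. A call with a number of a shift or a turn outside -1 to 1 is refused whole. A call with a gripper value outside its range is refused whole. The fingers move at their own pace and stop on an object; the grip force is fixed at half the most. Time passes only in rows, so rows that repeat a pose let the fingers close. It gives the time, the measured TCP pose, the force, the opening and the grip force at its end, in the units of the state.
- readout.state(): the state, without advancing time (a new reading comes with each control period).
- viewer.capture(name): name is "scene" or "top" or "wrist"; returns (picture, depth): 420x560x3 uint8, red, green, blue; 420x560 float32, m along the optical axis (not along the pixel's ray), 0 where there is no reading.
- viewer.calibration(name): a dict with "mtx" (3x3 intrinsics, pixels), "R" (3x3) and "t" (3): a world point X has camera coordinates R X + t. Camera axes: x right, y down, z forward; pixel columns grow to the right and rows downward; lengths in m; the calibration is good to about 2 mm. A picture is of the moment at which its call begins: read the wrist's pose just before it. calibration takes no time and is no camera call; for the wrist camera it gives the pose at the moment of the call.
- workorder.sign_off(): hands the job in; it is judged then, once.
Trained networks look in the newest picture that a camera, given by its name, has taken for a name from the list of things; names that differ only in an ending like _2 or _b are one class to them, and where a whole thing is asked for, a point or a joint stands for the part that bears it (a point fixed in the world has none). Each returns a list of dicts, best first, with "confidence" (0 to 1); they miss things now and then, are a little off and sometimes report something else, mostly with a low value. They report only what shows in the picture. A call takes as long as a camera call. They do not tell look-alikes from the thing itself.
- finder.look_for(camera, target): "bbox" ([centre column, centre row, width, height] in pixels, round what is visible of it).
- finder.masks_of(camera, target): "mask" (420x560 bool, what is visible of it) and "bbox" ([centre column, centre row, width, height] in pixels, round what is visible of it).
The state is a dict: "time": time; "joint_positions": joint angles; "qd": joint speeds; "joint_torque": joint torques, N m; "eef_pos": TCP position; "tcp_rot": TCP orientation; "wrist_force": force on the tool from outside, world axes, zero at the start; "torque": the same for the moment, N m; "finger_gap": opening from 0.0 (shut) to 1.0 (fully open); "finger_force": force on a finger pad.
Only numpy, scipy, OpenCV 4.12 (cv2) and the standard library are available. Lean on these libraries where they do the work, as an engineer would, in place of code of your own. Each camera call takes 0.05 s, during which the arm holds its last target. There are 200 camera calls.

## Working session

There is one attempt and no reset: what is moved stays moved. The work goes in short steps, Python scripts to look and compute and a tool call to move; the robot and the scene stay as the last step left them, time stands still between calls to the robot, and variables do not carry over. Pictures are saved under pics/ and viewed, at most 10 in all, crops included, and the job is handed in when it is done.

Besides the shell and the picture viewer there is one more tool, called after "Emit:" as a command line: name --argument value ..., lists and objects as JSON in quotes. arm_command: Moves the arm, as the interface text tells. Its arguments: {"type":"object","properties":{"plan":{"type":"array"}},"required":["plan"]}

```bash
mkdir -p pics; cat > h.py <<'E'
import numpy as np, cv2
from workcell import readout, viewer, workorder, finder, r
def cap(n):
    p,d=viewer.capture(n); return p,d,viewer.calibration(n)
def cloud(d,c):
    K=np.array(c["mtx"]);R=np.array(c["R"]);t=np.array(c["t"])
    v,u=np.indices(d.shape)
    P=np.stack([(u-K[0,2])/K[0,0]*d,(v-K[1,2])/K[1,1]*d,d],-1)
    return (P-t)@R   # world, HxWx3
E
python3 - <<'E'
from h import *
s=readout.state();print(s["eef_pos"],s["tcp_rot"],s["finger_gap"],s["time"])
for n in("scene","top"):
    p,d,c=cap(n);cv2.imwrite(f"pics/{n}0.png",p[...,::-1]);W=cloud(d,c)
    np.savez(f"{n}0.npz",p=p,d=d,W=W)
    for t in("headset","stand","bottle","carton","mug","multimeter","brush_tin"):
        for m in finder.masks_of(n,t):
            k=m["mask"]&(d>0);q=W[k]
            if len(q): print(n,t,round(m["confidence"],2),np.round(m["bbox"]),np.round(np.median(q,0),3),np.round(np.percentile(q,[2,98],axis=0),3).tolist())
E
```

```text
[0.1271309  0.5090706  0.23048062] [ 1.22091059e-01  9.92518600e-01 -7.62997510e-04 -1.39253084e-04] 1.0032981426175107 0.0
scene headset 0.96 [431. 245.  29.  45.] [0.409 0.392 0.047] [[0.327, 0.369, 0.004], [0.426, 0.412, 0.104]]
scene headset 0.8 [396. 252.  41.  71.] [0.508 0.334 0.069] [[0.405, 0.254, 0.001], [0.552, 0.38, 0.151]]
scene headset 0.71 [353. 258.  44.  40.] [0.547 0.24  0.049] [[0.432, 0.182, 0.0], [0.564, 0.284, 0.103]]
scene stand 0.79 [267. 232.  90.  84.] [ 0.591 -0.005  0.064] [[0.481, -0.126, 0.001], [0.668, 0.109, 0.174]]
scene bottle 0.8 [275. 212.  23.  62.] [ 0.532 -0.008  0.075] [[0.492, -0.075, 0.001], [0.545, 0.012, 0.17]]
scene carton 0.6 [209. 200.  70.  52.] [ 0.487 -0.324  0.021] [[0.372, -0.403, 0.002], [0.593, -0.215, 0.051]]
scene mug 0.73 [331. 311.  37.  58.] [0.762 0.261 0.061] [[0.697, 0.219, 0.004], [0.779, 0.312, 0.096]]
scene multimeter 0.81 [310. 213.  46.  32.] [0.389 0.037 0.034] [[0.341, -0.071, 0.008], [0.42, 0.079, 0.04]]
scene brush_tin 0.86 [156. 230.  34.  58.] [ 0.757 -0.24   0.072] [[0.689, -0.306, 0.001], [0.782, -0.222, 0.157
[... 379 characters left out ...]
5] [[0.507, -0.125, 0.006], [0.664, 0.108, 0.175]]
top stand 0.86 [290. 205.  87.  59.] [ 0.586 -0.024  0.015] [[0.508, -0.125, 0.001], [0.665, 0.108, 0.175]]
top bottle 0.91 [294. 228.  26.  20.] [ 0.51  -0.018  0.115] [[0.484, -0.048, 0.102], [0.54, 0.008, 0.173]]
top carton 0.79 [398. 240.  78.  83.] [ 0.477 -0.317  0.006] [[0.378, -0.4, -0.0], [0.58, -0.223, 0.052]]
top mug 0.58 [189. 153.  41.  36.] [0.743 0.263 0.038] [[0.695, 0.216, 0.001], [0.772, 0.305, 0.097]]
top multimeter 0.56 [289. 282.  61.  36.] [ 0.375 -0.005  0.034] [[0.332, -0.082, 0.002], [0.414, 0.074, 0.042]]
top brush_tin 0.84 [377. 144.  34.  33.] [ 0.74  -0.25   0.085] [[0.711, -0.289, 0.004], [0.778, -0.222, 0.162]]
```

```bash
python3 - <<'E'
from h import *
T=np.load("top0.npz");S=np.load("scene0.npz")
a=T["p"][90:330,90:460,::-1];a=cv2.resize(a,(617,400),interpolation=cv2.INTER_CUBIC);cv2.imwrite("pics/a.png",a)
b=S["p"][170:350,120:470,::-1];b=cv2.resize(b,(778,400),interpolation=cv2.INTER_CUBIC);cv2.imwrite("pics/b.png",b)
W=T["W"]
def box(name,x0,x1,y0,y1,z0,z1,src=W):
    q=src[(src[...,0]>x0)&(src[...,0]<x1)&(src[...,1]>y0)&(src[...,1]<y1)&(src[...,2]>z0)&(src[...,2]<z1)]
    if len(q)<3: print(name,len(q));return
    rect=cv2.minAreaRect(q[:,:2].astype(np.float32))
    print(name,len(q),"mean",np.round(q.mean(0),4),"rect",np.round(rect[0],4),np.round(rect[1],4),round(rect[2],1))
for nm,V in(("top",W),("scene",S["W"])):
    print(nm)
    box("crown",.38,.57,.24,.39,.143,.16,V)
    box("headset all",.38,.57,.25,.385,.03,.16,V)
    box("cap",.47,.57,-.06,.03,.155,.18,V)
    box("body",.47,.545,-.06,.03,.09,.12,V)
    box("bar",.54,.65,-.15,.15,.16,.18,V)
    box("foot+",.45,.7,.08,.13,.005,.02,V)
    box("foot-",.45,.7,-.15,-.08,.005,.02,V)
    box("carton rim",.33,.63,-.45,-.19,.04,.06,V)
    box("carton floor",.40,.55,-.38,-.24,-.01,.03,V)
    box("meter",.3,.46,-.12,.12,.02,.05,V)
E
```

```text
top
crown 357 mean [0.4747 0.3164 0.149 ] rect [0.4733 0.3167] [0.0757 0.0346] 35.2
headset all 1228 mean [0.4721 0.3119 0.1041] rect [0.472  0.3177] [0.134  0.1819] 89.8
cap 132 mean [ 0.511  -0.0194  0.1696] rect [ 0.5113 -0.0189] [0.0302 0.0299] 44.1
body 287 mean [ 0.5106 -0.0192  0.1113] rect [ 0.5121 -0.0205] [0.0608 0.0609] 88.9
bar 580 mean [ 0.5849 -0.0087  0.171 ] rect [ 0.5855 -0.0088] [0.0161 0.2294] 10.9
foot+ 337 mean [0.5744 0.0953 0.0114] rect [0.5722 0.1029] [0.2144 0.0471] 2.4
foot- 461 mean [ 0.5972 -0.1076  0.0111] rect [ 0.5771 -0.1149] [0.069  0.2451] 89.2
carton rim 577 mean [ 0.4762 -0.3144  0.0486] rect [ 0.4794 -0.3105] [0.1997 0.1513] 16.9
carton floor 2480 mean [ 0.4754 -0.3117  0.0055] rect [ 0.475 -0.31 ] [0.1499 0.1399] 0.0
meter 1699 mean [ 0.3742 -0.0039  0.0345] rect [ 0.3735 -0.0039] [0.1649 0.0803] 85.1
scene
crown 248 mean [0.4818 0.3189 0.1495] rect [0.4762 0.3171] [0.068  0.0338] 35.9
headset all 1960 mean [0.4942 0.3217 0.0831] rect [0.4745 0.3176] [0.1339 0.183 ] 89.6
cap 101 mean [ 0.5174 -0.0166  0.1663] rect [ 0.5132 -0.0192] [0.0321 0.0277] 31.8
body 208 mean [ 0.5316 -0.0102  0.1046] rect [ 0.5271 -0.0128] [0.0328 0.0614] 22.8
bar 499 mean [ 0.5893 -0.0032  0.169 ] rect [ 0.5882 -0.0085] [0.0176 0.2293] 11.7
foot+ 301 mean [0.5849 0.0964 0.0119] rect [0.5667 0.0954] [0.1428 0.0328] 3.6
foot- 311 mean [ 0.6127 -0.1026  0.0118] rect [ 0.6057 -0.1073] [0.141  0.0326] 10.3
carton rim 447 mean [ 0.4923 -0.3128  0.0466] rect [ 0.4799 -0.3109] [0.2056 0.1524] 16.9
carton floor 554 mean [ 0.4649 -0.332   0.0066] rect [ 0.4738 -0.3103] [0.1389 0.147 ] 89.2
meter 578 mean [0.3802 0.0201 0.0334] rect [ 0.3743 -0.0043] [0.167  0.0852] 84.9
```

View pics/a.png

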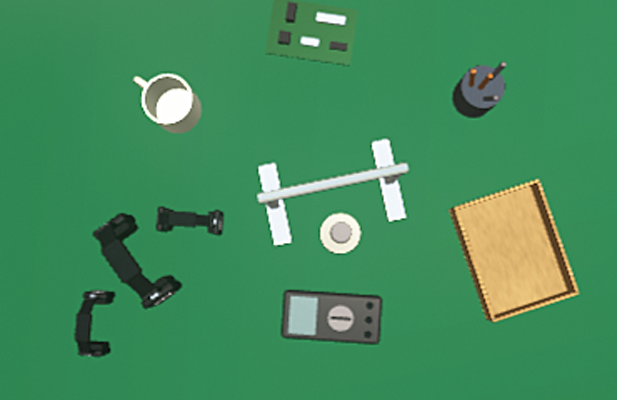

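View pics/b.png

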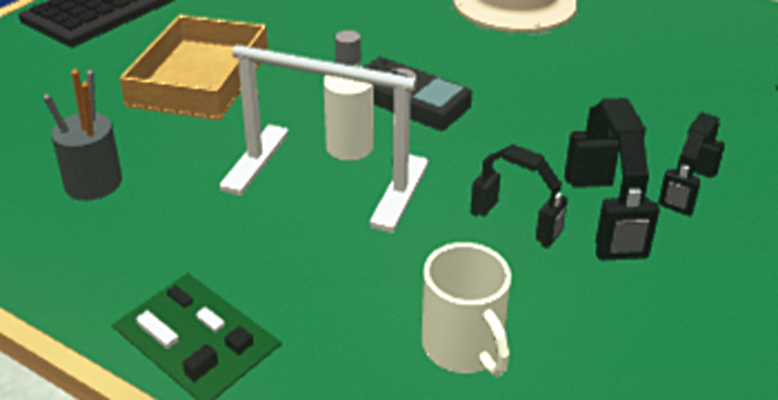

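The pictures show three black headsets: (137,258), (190,220) and (93,325) in the top crop. The one at (137,258), full-image (173,245), is the largest. Its depth gives a top at 150 mm, against 105 mm for the other two. The bottle is at (340,232), in front of the bar, and the empty carton is at (515,250).

```bash
cat >> h.py <<'E'
from scipy.spatial.transform import Rotation as Ro
def go(x,y,z,yaw=None):
    """yaw: world angle (deg, mod 180) of tool y, tool down; prints row shares"""
    s=readout.state();R=Ro.from_quat(s["tcp_rot"]);M=R.as_matrix()
    d=M.T@(np.array([x,y,z])-s["eef_pos"])/.25
    cur=np.degrees(np.arctan2(M[1,1],M[0,1]))
    if yaw is None: yaw=cur
    dy=(yaw-cur+90)%180-90; a=np.radians(cur+dy)
    Y=np.array([np.cos(a),np.sin(a),0]);Z=np.array([0,0,-1]);T=np.stack([np.cross(Y,Z),Y,Z],1)
    rv=(R.inv()*Ro.from_matrix(T)).as_rotvec()/(np.pi/2)
    print("d",np.round(d,3),"a",np.round(rv,3),"cur yaw",round(cur,1),"pos",np.round(s["eef_pos"],4),"gap",round(s["finger_gap"],3),"t",round(s["time"],2),"q",np.round(s["joint_positions"],2),"F",np.round(s["wrist_force"],1),"ff",s["finger_force"])
E
python3 -c "
from h import *
go(.512,-.019,.23,101)
import cv2
p=np.load('top0.npz')['p'][180:330,110:250,::-1];cv2.imwrite('pics/c.png',cv2.resize(p,(560,600),interpolation=cv2.INTER_CUBIC))"
```

```text
d [-2.005 -1.678  0.005] a [ 0.     0.    -0.278] cur yaw 76.0 pos [0.1272 0.5094 0.2313] gap 1.004 t 0.8 q [ 1.26  0.05  1.4  -0.    1.69 -0.07] F [-0.4 -0.3 -0.4] ff 0.0
```

View pics/c.png

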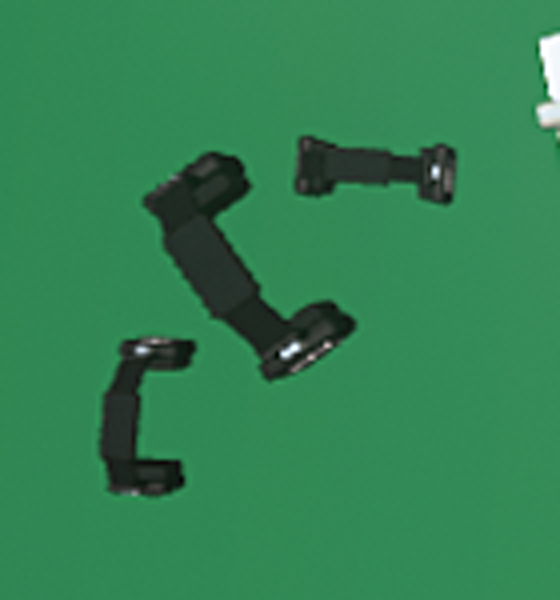

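The crop shows the middle headset, crown pad at (212,265), is clearly the largest. I'll start with the bottle.

Emit:
arm_command --plan '[{"jaw":85,"dx":-1,"dy":-0.84,"dz":0,"ax":0,"ay":0,"az":-0.278},{"jaw":85,"dx":-1,"dy":-0.84,"dz":0,"ax":0,"ay":0,"az":-0.278},{"jaw":85,"dx":-1,"dy":-0.84,"dz":0,"ax":0,"ay":0,"az":-0.278},{"jaw":85,"dx":-1,"dy":-0.84,"dz":0,"ax":0,"ay":0,"az":-0.278},{"jaw":85,"dx":-1,"dy":-0.84,"dz":0,"ax":0,"ay":0,"az":-0.278},{"jaw":85,"dx":-1,"dy":-0.84,"dz":0,"ax":0,"ay":0,"az":-0.278},{"jaw":85,"dx":-1,"dy":-0.84,"dz":0,"ax":0,"ay":0,"az":-0.278},{"jaw":85,"dx":-1,"dy":-0.84,"dz":0,"ax":0,"ay":0,"az":-0.278},{"jaw":85,"dx":-1,"dy":-0.84,"dz":0,"ax":0,"ay":0,"az":-0.278}]'

```text
time: 1.55
eef_pos: [0.3219, 0.2404, 0.2315]
tcp_rot: [-0.092, 0.996, -0.001, 0.001]
wrist_force: [0.0, 1.0, 1.1]
finger_gap: 0.996
finger_force: 0.0
```

```bash
python3 -c "
from h import *
go(.512,-.019,.23,101)"
```

```text
d [-0.557 -1.159  0.009] a [-0.001  0.001 -0.005] cur yaw 100.6 pos [0.3219 0.2404 0.2315] gap 0.996 t 1.55 q [ 0.55 -0.31  1.73 -0.    1.72 -1.2 ] F [0.  1.  1.1] ff 0.0
```

Emit:
arm_command --plan '[{"jaw":85,"dx":-0.48,"dy":-1,"dz":0,"ax":0,"ay":0,"az":0},{"jaw":85,"dx":-0.48,"dy":-1,"dz":0,"ax":0,"ay":0,"az":0},{"jaw":85,"dx":-0.48,"dy":-1,"dz":0,"ax":0,"ay":0,"az":0},{"jaw":85,"dx":-0.48,"dy":-1,"dz":0,"ax":0,"ay":0,"az":0},{"jaw":85,"dx":-0.48,"dy":-1,"dz":0,"ax":0,"ay":0,"az":0},{"jaw":85,"dx":-0.48,"dy":-1,"dz":0,"ax":0,"ay":0,"az":0},{"jaw":85,"dx":-0.48,"dy":-1,"dz":0,"ax":0,"ay":0,"az":0},{"jaw":85,"dx":-0.48,"dy":-1,"dz":0,"ax":0,"ay":0,"az":0}]'

```text
time: 2.22
eef_pos: [0.4861, 0.0189, 0.2306]
tcp_rot: [-0.093, 0.996, -0.0, -0.0]
wrist_force: [0.4, 1.0, 0.0]
finger_gap: 0.995
finger_force: 0.0
```

```bash
python3 -c "
from h import *
go(.512,-.019,.143,101)"
```

```text
d [-0.074 -0.168  0.351] a [-0.001 -0.    -0.003] cur yaw 100.7 pos [0.4861 0.0189 0.2306] gap 0.995 t 2.22 q [-0.04 -0.06  1.51 -0.    1.69 -1.79] F [0.4 1.  0. ] ff 0.0
```

Emit:
arm_command --plan '[{"jaw":85,"dx":-0.074,"dy":-0.168,"dz":0,"ax":0,"ay":0,"az":0},{"jaw":85,"dx":-0.074,"dy":-0.168,"dz":0,"ax":0,"ay":0,"az":0},{"jaw":85,"dx":-0.074,"dy":-0.168,"dz":0.1,"ax":0,"ay":0,"az":0},{"jaw":85,"dx":-0.074,"dy":-0.168,"dz":0.2,"ax":0,"ay":0,"az":0},{"jaw":85,"dx":-0.074,"dy":-0.168,"dz":0.3,"ax":0,"ay":0,"az":0},{"jaw":85,"dx":-0.074,"dy":-0.168,"dz":0.362,"ax":0,"ay":0,"az":0},{"jaw":85,"dx":-0.074,"dy":-0.168,"dz":0.362,"ax":0,"ay":0,"az":0},{"jaw":60,"dx":-0.074,"dy":-0.168,"dz":0.362,"ax":0,"ay":0,"az":0},{"jaw":45,"dx":-0.074,"dy":-0.168,"dz":0.362,"ax":0,"ay":0,"az":0},{"jaw":38,"dx":-0.074,"dy":-0.168,"dz":0.362,"ax":0,"ay":0,"az":0},{"jaw":30,"dx":-0.074,"dy":-0.168,"dz":0.362,"ax":0,"ay":0,"az":0},{"jaw":20,"dx":-0.074,"dy":-0.168,"dz":0.362,"ax":0,"ay":0,"az":0}]'

```text
time: 3.22
eef_pos: [0.5113, -0.0154, 0.1424]
tcp_rot: [-0.096, 0.995, -0.0, 0.001]
wrist_force: [-0.4, -1.3, 2.2]
finger_gap: 0.363
finger_force: 59.3
```

Emit:
arm_command --plan '[{"jaw":15,"dx":0,"dy":0,"dz":0,"ax":0,"ay":0,"az":0},{"jaw":15,"dx":0,"dy":0,"dz":0,"ax":0,"ay":0,"az":0},{"jaw":15,"dx":0,"dy":0,"dz":0,"ax":0,"ay":0,"az":0}]'

```text
time: 3.47
eef_pos: [0.5113, -0.0155, 0.1423]
tcp_rot: [-0.096, 0.995, -0.0, 0.001]
wrist_force: [0.3, -1.0, 5.3]
finger_gap: 0.362
finger_force: 59.7
```

```bash
python3 -c "
from h import *
go(.50,-.019,.25,101)"
```

```text
d [ 0.046 -0.006 -0.431] a [-0.001  0.002 -0.   ] cur yaw 101.0 pos [ 0.5113 -0.0155  0.1423] gap 0.362 t 3.47 q [-0.1   0.06  1.57 -0.    1.51 -1.86] F [ 0.3 -1.   5.3] ff 59.69618729897775
```

Emit:
arm_command --plan '[{"jaw":15,"dx":0,"dy":0,"dz":-0.03,"ax":0,"ay":0,"az":0},{"jaw":15,"dx":0,"dy":0,"dz":-0.09,"ax":0,"ay":0,"az":0},{"jaw":15,"dx":0.01,"dy":0,"dz":-0.17,"ax":0,"ay":0,"az":0},{"jaw":15,"dx":0.03,"dy":0,"dz":-0.25,"ax":0,"ay":0,"az":0},{"jaw":15,"dx":0.05,"dy":0,"dz":-0.33,"ax":0,"ay":0,"az":0},{"jaw":15,"dx":0.05,"dy":0,"dz":-0.4,"ax":0,"ay":0,"az":0},{"jaw":15,"dx":0.05,"dy":0,"dz":-0.43,"ax":0,"ay":0,"az":0},{"jaw":15,"dx":0.05,"dy":0,"dz":-0.43,"ax":0,"ay":0,"az":0}]'

```text
time: 4.13
eef_pos: [0.4988, -0.0175, 0.2501]
tcp_rot: [-0.096, 0.995, -0.0, 0.001]
wrist_force: [-0.1, -1.2, -1.3]
finger_gap: 0.366
finger_force: 59.4
```

```bash
python3 -c "
from h import *
go(.48,-.311,.25,101)"
```

```text
d [ 0.298 -1.138  0.   ] a [-0.     0.002  0.   ] cur yaw 101.0 pos [ 0.4988 -0.0175  0.2501] gap 0.366 t 4.13 q [-0.11 -0.03  1.44  0.    1.72 -1.87] F [-0.1 -1.2 -1.3] ff 59.35236029676162
```

Emit:
arm_command --plan '[{"jaw":15,"dx":0.01,"dy":-0.03,"dz":0,"ax":0,"ay":0,"az":0},{"jaw":15,"dx":0.02,"dy":-0.09,"dz":0,"ax":0,"ay":0,"az":0},{"jaw":15,"dx":0.05,"dy":-0.18,"dz":0,"ax":0,"ay":0,"az":0},{"jaw":15,"dx":0.08,"dy":-0.29,"dz":0,"ax":0,"ay":0,"az":0},{"jaw":15,"dx":0.11,"dy":-0.4,"dz":0,"ax":0,"ay":0,"az":0},{"jaw":15,"dx":0.14,"dy":-0.51,"dz":0,"ax":0,"ay":0,"az":0},{"jaw":15,"dx":0.17,"dy":-0.62,"dz":0,"ax":0,"ay":0,"az":0},{"jaw":15,"dx":0.2,"dy":-0.73,"dz":0,"ax":0,"ay":0,"az":0},{"jaw":15,"dx":0.23,"dy":-0.83,"dz":0,"ax":0,"ay":0,"az":0},{"jaw":15,"dx":0.25,"dy":-0.91,"dz":0,"ax":0,"ay":0,"az":0},{"jaw":15,"dx":0.27,"dy":-0.97,"dz":0,"ax":0,"ay":0,"az":0},{"jaw":15,"dx":0.28,"dy":-1,"dz":0,"ax":0,"ay":0,"az":0}]'

```text
time: 5.13
eef_pos: [0.476, -0.2783, 0.2458]
tcp_rot: [-0.095, 0.996, 0.001, -0.002]
wrist_force: [-0.5, 0.6, -2.7]
finger_gap: 0.366
finger_force: 59.6
```

Emit:
arm_command --plan '[{"jaw":15,"dx":0.01,"dy":-0.03,"dz":0,"ax":0,"ay":0,"az":0},{"jaw":15,"dx":0.015,"dy":-0.08,"dz":0,"ax":0,"ay":0,"az":0},{"jaw":15,"dx":0.018,"dy":-0.12,"dz":0,"ax":0,"ay":0,"az":0},{"jaw":15,"dx":0.018,"dy":-0.138,"dz":0,"ax":0,"ay":0,"az":0},{"jaw":15,"dx":0.018,"dy":-0.138,"dz":0,"ax":0,"ay":0,"az":0}]'

```text
time: 5.55
eef_pos: [0.4795, -0.3117, 0.2479]
tcp_rot: [-0.096, 0.995, 0.0, -0.0]
wrist_force: [0.5, 0.4, -2.4]
finger_gap: 0.368
finger_force: 59.7
```

```bash
python3 - <<'E'
from h import *
go(.48,-.311,.1423+.005,101)
for n in ("scene","top"):
    p,d,c=cap(n);W=cloud(d,c);cv2.imwrite(f"pics/{n}1.png",p[...,::-1])
    m=finder.masks_of(n,"bottle")
    for k in m:
        q=W[k["mask"]&(d>0)]; print(n,k["confidence"],np.round(k["bbox"]),np.round(np.percentile(q,[2,50,98],axis=0),3).tolist())
E
```

```text
d [-0.003  0.002  0.402] a [ 0. -0. -0.] cur yaw 101.0 pos [ 0.4795 -0.3117  0.2479] gap 0.368 t 5.55 q [-0.64  0.18  1.23  0.    1.73 -2.4 ] F [ 0.5  0.4 -2.4] ff 59.65583911689464
scene 0.76 [202. 153.  21.  58.] [[0.461, -0.334, 0.107], [0.496, -0.298, 0.184], [0.512, -0.282, 0.276]]
top 0.61 [410. 239.  34.  22.] [[0.453, -0.328, 0.007], [0.491, -0.289, 0.194], [0.509, -0.28, 0.322]]
```

Emit:
arm_command --plan '[{"jaw":15,"dx":0,"dy":0,"dz":0.04,"ax":0,"ay":0,"az":0},{"jaw":15,"dx":0,"dy":0,"dz":0.11,"ax":0,"ay":0,"az":0},{"jaw":15,"dx":0,"dy":0,"dz":0.19,"ax":0,"ay":0,"az":0},{"jaw":15,"dx":0,"dy":0,"dz":0.27,"ax":0,"ay":0,"az":0},{"jaw":15,"dx":0,"dy":0,"dz":0.33,"ax":0,"ay":0,"az":0},{"jaw":15,"dx":0,"dy":0,"dz":0.36,"ax":0,"ay":0,"az":0},{"jaw":15,"dx":0,"dy":0,"dz":0.38,"ax":0,"ay":0,"az":0},{"jaw":15,"dx":0,"dy":0,"dz":0.39,"ax":0,"ay":0,"az":0},{"jaw":15,"dx":0,"dy":0,"dz":0.395,"ax":0,"ay":0,"az":0},{"jaw":15,"dx":0,"dy":0,"dz":0.395,"ax":0,"ay":0,"az":0}]'

```text
time: 6.58
eef_pos: [0.4797, -0.3112, 0.1502]
tcp_rot: [-0.096, 0.995, -0.0, 0.0]
wrist_force: [-0.4, -0.1, -1.7]
finger_gap: 0.367
finger_force: 59.6
```

```bash
python3 -c "
from h import *
go(.48,-.311,.1423+.005,101)"
```

```text
d [-0.001  0.001  0.012] a [-0.001  0.001 -0.   ] cur yaw 101.0 pos [ 0.4797 -0.3112  0.1502] gap 0.367 t 6.58 q [-0.64  0.22  1.38  0.    1.54 -2.4 ] F [-0.4 -0.1 -1.7] ff 59.631254238775
```

Emit:
arm_command --plan '[{"jaw":15,"dx":0,"dy":0,"dz":0.005,"ax":0,"ay":0,"az":0},{"jaw":15,"dx":0,"dy":0,"dz":0.01,"ax":0,"ay":0,"az":0},{"jaw":15,"dx":0,"dy":0,"dz":0.014,"ax":0,"ay":0,"az":0},{"jaw":15,"dx":0,"dy":0,"dz":0.014,"ax":0,"ay":0,"az":0}]'

```text
time: 6.92
eef_pos: [0.4798, -0.3114, 0.1473]
tcp_rot: [-0.096, 0.995, -0.001, 0.001]
wrist_force: [0.3, -1.1, 2.9]
finger_gap: 0.363
finger_force: 59.8
```

Emit:
arm_command --plan '[{"jaw":34,"dx":0,"dy":0,"dz":0,"ax":0,"ay":0,"az":0},{"jaw":40,"dx":0,"dy":0,"dz":0,"ax":0,"ay":0,"az":0},{"jaw":60,"dx":0,"dy":0,"dz":0,"ax":0,"ay":0,"az":0},{"jaw":80,"dx":0,"dy":0,"dz":0,"ax":0,"ay":0,"az":0},{"jaw":80,"dx":0,"dy":0,"dz":0,"ax":0,"ay":0,"az":0},{"jaw":80,"dx":0,"dy":0,"dz":-0.1,"ax":0,"ay":0,"az":0},{"jaw":80,"dx":0,"dy":0,"dz":-0.25,"ax":0,"ay":0,"az":0},{"jaw":80,"dx":0,"dy":0,"dz":-0.4,"ax":0,"ay":0,"az":0},{"jaw":80,"dx":0,"dy":0,"dz":-0.5,"ax":0,"ay":0,"az":0},{"jaw":80,"dx":0,"dy":0,"dz":-0.5,"ax":0,"ay":0,"az":0}]'

```text
time: 7.75
eef_pos: [0.4807, -0.312, 0.2784]
tcp_rot: [-0.096, 0.995, -0.004, 0.004]
wrist_force: [-0.4, 0.1, 1.0]
finger_gap: 0.937
finger_force: 0.0
```

```bash
python3 - <<'E'
from h import *
for n in ("scene","top"):
    p,d,c=cap(n);W=cloud(d,c);cv2.imwrite(f"pics/{n}2.png",p[...,::-1])
    for k in finder.masks_of(n,"bottle"):
        q=W[k["mask"]&(d>0)]; print(n,k["confidence"],np.round(k["bbox"]),np.round(np.percentile(q,[2,50,98],axis=0),3).tolist())
b=cv2.imread("pics/scene2.png")[110:260,120:300];cv2.imwrite("pics/s2.png",cv2.resize(b,(600,500)))
go(.4747,.3168,.27,125.5)
E
```

```text
scene 0.86 [205. 182.  20.  55.] [[0.454, -0.34, 0.007], [0.495, -0.301, 0.087], [0.512, -0.283, 0.175]]
top 0.74 [401. 238.  31.  25.] [[0.452, -0.325, 0.007], [0.487, -0.293, 0.11], [0.508, -0.283, 0.176]]
d [-4.620e-01  2.468e+00  1.000e-03] a [ 0.002 -0.001 -0.272] cur yaw 101.0 pos [ 0.479  -0.3108  0.2693] gap 0.935 t 7.95 q [-0.64  0.18  1.19  0.    1.78 -2.4 ] F [ 0.2 -0.1 -0.6] ff 0.0
```

View pics/s2.png

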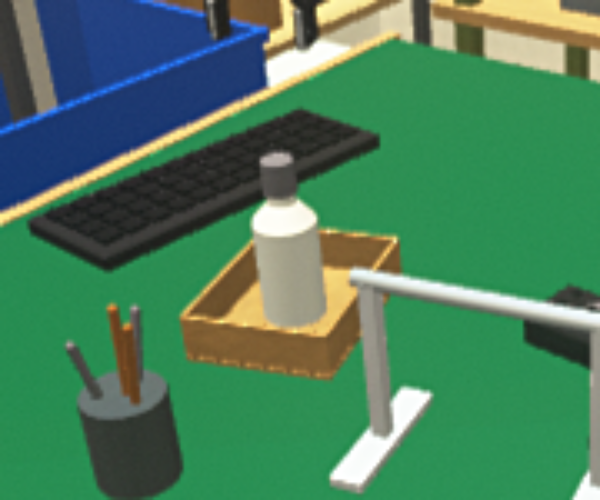

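The bottle stands upright in the carton, at (290,270) in the crop. Next is the headset.

Emit:
arm_command --plan '[{"jaw":80,"dx":-0.185,"dy":1,"dz":0,"ax":0,"ay":0,"az":0},{"jaw":80,"dx":-0.185,"dy":1,"dz":0,"ax":0,"ay":0,"az":0},{"jaw":80,"dx":-0.185,"dy":1,"dz":0,"ax":0,"ay":0,"az":0},{"jaw":80,"dx":-0.185,"dy":1,"dz":0,"ax":0,"ay":0,"az":0},{"jaw":80,"dx":-0.185,"dy":1,"dz":0,"ax":0,"ay":0,"az":0},{"jaw":80,"dx":-0.185,"dy":1,"dz":0,"ax":0,"ay":0,"az":0}]'

```text
time: 8.45
eef_pos: [0.4761, -0.0591, 0.2692]
tcp_rot: [-0.096, 0.995, 0.001, -0.001]
wrist_force: [0.8, -0.9, -0.8]
finger_gap: 0.941
finger_force: 0.0
```

Emit:
arm_command --plan '[{"jaw":80,"dx":-0.185,"dy":1,"dz":0,"ax":0,"ay":0,"az":0},{"jaw":80,"dx":-0.185,"dy":1,"dz":0,"ax":0,"ay":0,"az":0},{"jaw":80,"dx":-0.185,"dy":1,"dz":0,"ax":0,"ay":0,"az":-0.27},{"jaw":80,"dx":-0.185,"dy":1,"dz":0,"ax":0,"ay":0,"az":-0.27},{"jaw":80,"dx":-0.185,"dy":1,"dz":0,"ax":0,"ay":0,"az":-0.27},{"jaw":80,"dx":-0.185,"dy":1,"dz":0,"ax":0,"ay":0,"az":-0.27},{"jaw":80,"dx":-0.185,"dy":1,"dz":0,"ax":0,"ay":0,"az":-0.27}]'

```text
time: 9.03
eef_pos: [0.4732, 0.1985, 0.2687]
tcp_rot: [-0.307, 0.952, 0.001, -0.002]
wrist_force: [-0.4, -0.1, -1.3]
finger_gap: 0.933
finger_force: 0.0
```

```bash
python3 -c "
from h import *
go(.4747,.3168,.27,125.5)"
```

```text
d [-0.282  0.38  -0.005] a [ 0.002 -0.002  0.003] cur yaw 125.8 pos [0.4732 0.1985 0.2687] gap 0.933 t 9.03 q [ 0.32  0.02  1.36  0.    1.77 -1.87] F [-0.4 -0.1 -1.3] ff 0.0
```

Emit:
arm_command --plan '[{"jaw":80,"dx":-0.14,"dy":0.19,"dz":0,"ax":0,"ay":0,"az":0},{"jaw":80,"dx":-0.282,"dy":0.38,"dz":0,"ax":0,"ay":0,"az":0},{"jaw":80,"dx":-0.282,"dy":0.38,"dz":0,"ax":0,"ay":0,"az":0},{"jaw":80,"dx":-0.282,"dy":0.38,"dz":0,"ax":0,"ay":0,"az":0},{"jaw":80,"dx":-0.282,"dy":0.38,"dz":0,"ax":0,"ay":0,"az":0},{"jaw":80,"dx":-0.282,"dy":0.38,"dz":0,"ax":0,"ay":0,"az":0}]'

```text
time: 9.53
eef_pos: [0.4773, 0.3108, 0.2696]
tcp_rot: [-0.303, 0.953, -0.0, -0.001]
wrist_force: [-0.7, -0.0, 0.7]
finger_gap: 0.939
finger_force: 0.0
```

```bash
python3 - <<'E'
from h import *
go(.4747,.3168,.1355,125.5)
c=viewer.calibration("wrist");p,d=viewer.capture("wrist");W=cloud(d,c)
cv2.imwrite("pics/w.png",p[...,::-1])
q=W[(abs(W[...,0]-.475)<.05)&(abs(W[...,1]-.317)<.05)&(W[...,2]>.144)&(W[...,2]<.157)]
if len(q):
    r_=cv2.minAreaRect(q[:,:2].astype(np.float32));print(len(q),np.round(q.mean(0),4),np.percentile(q[:,2],[2,98]),np.round(r_[0],4),np.round(r_[1],4),r_[2])
E
```

```text
d [-0.007  0.026  0.536] a [-0.    -0.002 -0.002] cur yaw 125.3 pos [0.4773 0.3108 0.2696] gap 0.939 t 9.53 q [ 0.51  0.18  1.19 -0.    1.78 -1.67] F [-0.7 -0.   0.7] ff 0.0
2964 [0.4731 0.3178 0.1493] [0.14488734 0.15107669] [0.4743 0.3189] [0.0691 0.0337] 34.6993293762207
```

View pics/w.png

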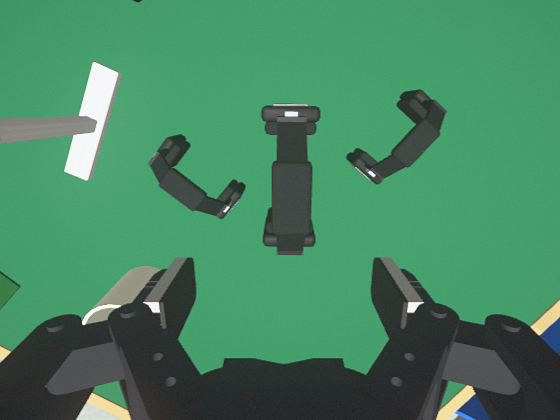

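The wrist view shows the big headset at (292,195), its crown pad lined up between the open fingers. I'll descend and grip.

Emit:
arm_command --plan '[{"jaw":80,"dx":-0.008,"dy":0.03,"dz":0.1,"ax":0,"ay":0,"az":0},{"jaw":75,"dx":-0.008,"dy":0.03,"dz":0.22,"ax":0,"ay":0,"az":0},{"jaw":75,"dx":-0.008,"dy":0.03,"dz":0.34,"ax":0,"ay":0,"az":0},{"jaw":75,"dx":-0.008,"dy":0.03,"dz":0.44,"ax":0,"ay":0,"az":0},{"jaw":75,"dx":-0.008,"dy":0.03,"dz":0.51,"ax":0,"ay":0,"az":0},{"jaw":75,"dx":-0.008,"dy":0.03,"dz":0.53,"ax":0,"ay":0,"az":0},{"jaw":75,"dx":-0.008,"dy":0.03,"dz":0.53,"ax":0,"ay":0,"az":0},{"jaw":75,"dx":-0.008,"dy":0.03,"dz":0.53,"ax":0,"ay":0,"az":0}]'

```text
time: 10.25
eef_pos: [0.4754, 0.3182, 0.1399]
tcp_rot: [-0.303, 0.953, 0.0, 0.001]
wrist_force: [-0.1, 0.0, -0.3]
finger_gap: 0.875
finger_force: 0.0
```

```bash
python3 -c "
from h import *
go(.4743,.3178,.1355,125)"
```

```text
d [0.005 0.001 0.017] a [-0.     0.001  0.003] cur yaw 125.2 pos [0.4754 0.3182 0.1399] gap 0.875 t 10.25 q [ 0.53  0.23  1.39  0.    1.52 -1.66] F [-0.1  0.  -0.3] ff 0.0
```

Emit:
arm_command --plan '[{"jaw":70,"dx":0,"dy":0,"dz":0.014,"ax":0,"ay":0,"az":0},{"jaw":60,"dx":0,"dy":0,"dz":0.014,"ax":0,"ay":0,"az":0},{"jaw":50,"dx":0,"dy":0,"dz":0.014,"ax":0,"ay":0,"az":0},{"jaw":44,"dx":0,"dy":0,"dz":0.014,"ax":0,"ay":0,"az":0},{"jaw":39,"dx":0,"dy":0,"dz":0.014,"ax":0,"ay":0,"az":0},{"jaw":35,"dx":0,"dy":0,"dz":0.014,"ax":0,"ay":0,"az":0},{"jaw":30,"dx":0,"dy":0,"dz":0.014,"ax":0,"ay":0,"az":0},{"jaw":15,"dx":0,"dy":0,"dz":0.014,"ax":0,"ay":0,"az":0},{"jaw":15,"dx":0,"dy":0,"dz":0.014,"ax":0,"ay":0,"az":0},{"jaw":15,"dx":0,"dy":0,"dz":0.014,"ax":0,"ay":0,"az":0}]'

```text
time: 11.08
eef_pos: [0.4752, 0.3188, 0.1357]
tcp_rot: [-0.303, 0.953, 0.0, 0.001]
wrist_force: [1.8, -0.4, 4.4]
finger_gap: 0.378
finger_force: 61.1
```

Emit:
arm_command --plan '[{"jaw":15,"dx":0,"dy":0,"dz":-0.03,"ax":0,"ay":0,"az":0},{"jaw":15,"dx":0,"dy":0,"dz":-0.09,"ax":0,"ay":0,"az":0},{"jaw":15,"dx":0,"dy":0,"dz":-0.17,"ax":0,"ay":0,"az":0},{"jaw":15,"dx":0,"dy":0,"dz":-0.26,"ax":0,"ay":0,"az":0},{"jaw":15,"dx":0,"dy":0,"dz":-0.36,"ax":0,"ay":0,"az":0},{"jaw":15,"dx":0,"dy":0,"dz":-0.46,"ax":0,"ay":0,"az":0},{"jaw":15,"dx":0,"dy":0,"dz":-0.56,"ax":0,"ay":0,"az":0},{"jaw":15,"dx":0,"dy":0,"dz":-0.66,"ax":0,"ay":0,"az":0},{"jaw":15,"dx":0,"dy":0,"dz":-0.75,"ax":0,"ay":0,"az":0},{"jaw":15,"dx":0,"dy":0,"dz":-0.8,"ax":0,"ay":0,"az":0},{"jaw":15,"dx":0,"dy":0,"dz":-0.82,"ax":0,"ay":0,"az":0},{"jaw":15,"dx":0,"dy":0,"dz":-0.82,"ax":0,"ay":0,"az":0}]'

```text
time: 12.08
eef_pos: [0.4748, 0.3189, 0.3407]
tcp_rot: [-0.303, 0.953, 0.0, 0.0]
wrist_force: [-0.9, -0.5, -2.4]
finger_gap: 0.379
finger_force: 60.5
```

```bash
python3 - <<'E'
from h import *
go(.5862,-.0088,.345,101)
for n in("scene","top"):
    p,d,c=cap(n);W=cloud(d,c);cv2.imwrite(f"pics/{n}3.png",p[...,::-1])
    for k in finder.masks_of(n,"headset"):
        q=W[k["mask"]&(d>0)]; print(n,round(k["confidence"],2),np.round(k["bbox"]),np.round(np.percentile(q,[2,50,98],axis=0),3).tolist())
cv2.imwrite("pics/s3.png",cv2.resize(cv2.imread("pics/scene3.png")[100:320,250:530],(763,600)))
E
```

```text
d [ 0.394 -1.327 -0.018] a [0.    0.001 0.27 ] cur yaw 125.3 pos [0.4748 0.3189 0.3407] gap 0.379 t 12.08 q [ 0.53  0.19  1.03  0.    1.92 -1.66] F [-0.9 -0.5 -2.4] ff 60.501805543899536
scene 0.77 [354. 257.  42.  39.] [[0.524, 0.181, 0.008], [0.548, 0.24, 0.05], [0.564, 0.285, 0.103]]
scene 0.75 [432. 243.  28.  43.] [[0.325, 0.369, 0.002], [0.406, 0.392, 0.047], [0.426, 0.413, 0.104]]
scene 0.63 [408. 180.  51.  80.] [[0.419, 0.257, 0.213], [0.516, 0.337, 0.27], [0.552, 0.38, 0.356]]
top 0.93 [152. 247.  58.  66.] [[0.402, 0.252, 0.218], [0.44, 0.29, 0.28], [0.545, 0.351, 0.354]]
top 0.57 [204. 223.  44.  19.] [[0.519, 0.178, 0.013], [0.537, 0.222, 0.084], [0.559, 0.279, 0.105]]
```

View pics/s3.png

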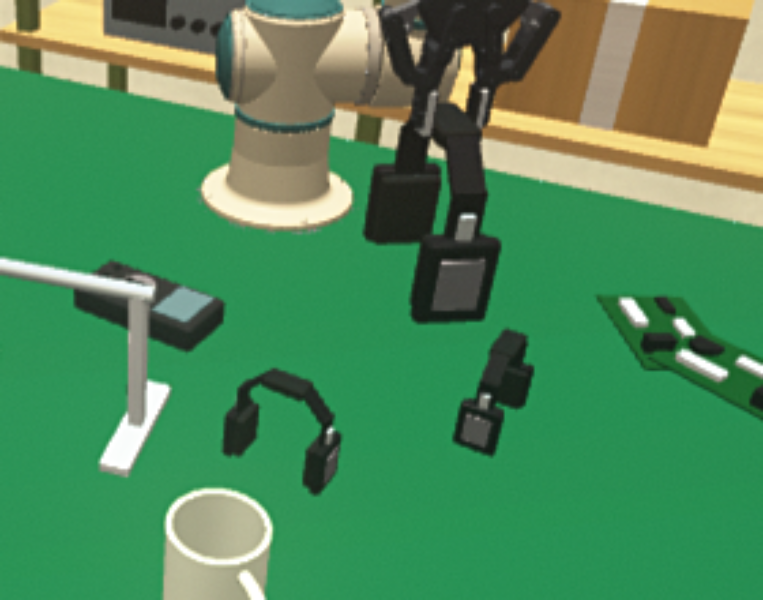

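The picture shows the headset held level at (440,210), with both cups clear. Carry it over the bar.

Emit:
arm_command --plan '[{"jaw":15,"dx":0.01,"dy":-0.03,"dz":0,"ax":0,"ay":0,"az":0.01},{"jaw":15,"dx":0.025,"dy":-0.09,"dz":0,"ax":0,"ay":0,"az":0.03},{"jaw":15,"dx":0.05,"dy":-0.18,"dz":0,"ax":0,"ay":0,"az":0.06},{"jaw":15,"dx":0.08,"dy":-0.28,"dz":0,"ax":0,"ay":0,"az":0.09},{"jaw":15,"dx":0.11,"dy":-0.38,"dz":0,"ax":0,"ay":0,"az":0.12},{"jaw":15,"dx":0.14,"dy":-0.48,"dz":0,"ax":0,"ay":0,"az":0.15},{"jaw":15,"dx":0.17,"dy":-0.58,"dz":0,"ax":0,"ay":0,"az":0.18},{"jaw":15,"dx":0.2,"dy":-0.68,"dz":0,"ax":0,"ay":0,"az":0.21},{"jaw":15,"dx":0.23,"dy":-0.78,"dz":0,"ax":0,"ay":0,"az":0.24},{"jaw":15,"dx":0.26,"dy":-0.87,"dz":0,"ax":0,"ay":0,"az":0.26},{"jaw":15,"dx":0.28,"dy":-0.95,"dz":0,"ax":0,"ay":0,"az":0.27},{"jaw":15,"dx":0.295,"dy":-1,"dz":0,"ax":0,"ay":0,"az":0.27}]'

```text
time: 13.28
eef_pos: [0.5593, 0.0695, 0.3393]
tcp_rot: [-0.094, 0.996, -0.0, -0.001]
wrist_force: [-0.6, -0.3, -2.5]
finger_gap: 0.38
finger_force: 60.4
```

```bash
python3 -c "
from h import *
go(.587,-.0088,.341,101.2)"
```

```text
d [-0.05  -0.329 -0.007] a [-0.    -0.001 -0.004] cur yaw 100.8 pos [0.5593 0.0695 0.3393] gap 0.38 t 13.28 q [ 0.06  0.17  1.06 -0.    1.91 -1.7 ] F [-0.6 -0.3 -2.5] ff 60.437883138656616
```

Emit:
arm_command --plan '[{"jaw":15,"dx":-0.01,"dy":-0.06,"dz":0,"ax":0,"ay":0,"az":0},{"jaw":15,"dx":-0.02,"dy":-0.14,"dz":0,"ax":0,"ay":0,"az":0},{"jaw":15,"dx":-0.04,"dy":-0.22,"dz":0,"ax":0,"ay":0,"az":0},{"jaw":15,"dx":-0.05,"dy":-0.29,"dz":0,"ax":0,"ay":0,"az":0},{"jaw":15,"dx":-0.05,"dy":-0.325,"dz":0,"ax":0,"ay":0,"az":0},{"jaw":15,"dx":-0.05,"dy":-0.325,"dz":0,"ax":0,"ay":0,"az":0},{"jaw":15,"dx":-0.05,"dy":-0.325,"dz":0,"ax":0,"ay":0,"az":0}]'

```text
time: 13.87
eef_pos: [0.5866, -0.0051, 0.3398]
tcp_rot: [-0.096, 0.995, 0.0, -0.0]
wrist_force: [-0.9, -0.1, -2.3]
finger_gap: 0.382
finger_force: 60.4
```

```bash
python3 - <<'E'
from h import *
go(.587,-.0088,.1357+.173-.134,101.2)
for n in("scene","top"):
    p,d,c=cap(n);W=cloud(d,c);cv2.imwrite(f"pics/{n}4.png",p[...,::-1])
    for k in finder.masks_of(n,"headset"):
        q=W[k["mask"]&(d>0)]
        if q[:,2].max()>.2: print(n,round(k["confidence"],2),np.round(k["bbox"]),np.round(np.percentile(q,[1,50,99],axis=0),3).tolist())
    q=W[(abs(W[...,0]-.59)<.12)&(abs(W[...,1])<.06)&(W[...,2]>.2)&(W[...,2]<.275)]
    r_=cv2.minAreaRect(q[:,:2].astype(np.float32));print(n,"cups",len(q),np.round(r_[0],4),np.round(r_[1],4),r_[2],np.percentile(q[:,2],1))
    q=W[(abs(W[...,0]-.59)<.12)&(abs(W[...,1])<.15)&(W[...,2]>.16)&(W[...,2]<.18)]
    print(n,"bar z",np.percentile(q[:,2],98))
E
```

```text
d [ 0.001 -0.015  0.66 ] a [ 0.    -0.    -0.002] cur yaw 101.0 pos [ 0.5866 -0.0051  0.3398] gap 0.382 t 13.87 q [-0.07  0.24  0.98  0.    1.92 -1.83] F [-0.9 -0.1 -2.3] ff 60.44680953025818
scene 0.77 [264. 166.  46.  74.] [[0.512, -0.042, 0.207], [0.634, 0.002, 0.268], [0.666, 0.036, 0.355]]
scene cups 1149 [ 0.5907 -0.0047] [0.1522 0.0605] 10.736624717712402 0.20775400035116767
scene bar z 0.17430798650521526
top 0.83 [295. 217.  25.  32.] [[0.508, -0.057, -0.002], [0.53, -0.014, 0.313], [0.571, 0.012, 0.356]]
top cups 71 [ 0.5229 -0.0169] [0.031  0.0583] 11.207242965698242 0.23347585091729037
top bar z 0.17562637956639415
```

Emit:
arm_command --plan '[{"jaw":15,"dx":0.006,"dy":-0.014,"dz":0.03,"ax":0,"ay":0,"az":0},{"jaw":15,"dx":0.006,"dy":-0.014,"dz":0.09,"ax":0,"ay":0,"az":0},{"jaw":15,"dx":0.006,"dy":-0.014,"dz":0.16,"ax":0,"ay":0,"az":0},{"jaw":15,"dx":0.006,"dy":-0.014,"dz":0.23,"ax":0,"ay":0,"az":0},{"jaw":15,"dx":0.006,"dy":-0.014,"dz":0.3,"ax":0,"ay":0,"az":0},{"jaw":15,"dx":0.006,"dy":-0.014,"dz":0.37,"ax":0,"ay":0,"az":0},{"jaw":15,"dx":0.006,"dy":-0.014,"dz":0.44,"ax":0,"ay":0,"az":0},{"jaw":15,"dx":0.006,"dy":-0.014,"dz":0.5,"ax":0,"ay":0,"az":0},{"jaw":15,"dx":0.006,"dy":-0.014,"dz":0.56,"ax":0,"ay":0,"az":0},{"jaw":15,"dx":0.006,"dy":-0.014,"dz":0.6,"ax":0,"ay":0,"az":0},{"jaw":15,"dx":0.006,"dy":-0.014,"dz":0.62,"ax":0,"ay":0,"az":0},{"jaw":15,"dx":0.006,"dy":-0.014,"dz":0.62,"ax":0,"ay":0,"az":0}]'

```text
time: 15.07
eef_pos: [0.5854, -0.0089, 0.1836]
tcp_rot: [-0.096, 0.995, 0.0, -0.001]
wrist_force: [-0.8, -0.3, -3.0]
finger_gap: 0.386
finger_force: 60.4
```

Emit:
arm_command --plan '[{"jaw":15,"dx":0,"dy":0,"dz":0.01,"ax":0,"ay":0,"az":0},{"jaw":15,"dx":0,"dy":0,"dz":0.02,"ax":0,"ay":0,"az":0},{"jaw":15,"dx":0,"dy":0,"dz":0.024,"ax":0,"ay":0,"az":0},{"jaw":15,"dx":0,"dy":0,"dz":0.024,"ax":0,"ay":0,"az":0}]'

```text
time: 15.4
eef_pos: [0.5861, -0.009, 0.1793]
tcp_rot: [-0.096, 0.995, 0.0, 0.0]
wrist_force: [-0.9, -1.9, -2.9]
finger_gap: 0.379
finger_force: 60.4
```

Emit:
arm_command --plan '[{"jaw":15,"dx":0,"dy":0,"dz":0.006,"ax":0,"ay":0,"az":0},{"jaw":15,"dx":0,"dy":0,"dz":0.012,"ax":0,"ay":0,"az":0},{"jaw":15,"dx":0,"dy":0,"dz":0.012,"ax":0,"ay":0,"az":0},{"jaw":15,"dx":0,"dy":0,"dz":0.012,"ax":0,"ay":0,"az":0}]'

```text
time: 15.73
eef_pos: [0.586, -0.009, 0.176]
tcp_rot: [-0.096, 0.995, 0.0, -0.0]
wrist_force: [0.0, 0.0, -2.1]
finger_gap: 0.377
finger_force: 60.4
```

Emit:
arm_command --plan '[{"jaw":15,"dx":0,"dy":0,"dz":0.004,"ax":0,"ay":0,"az":0},{"jaw":15,"dx":0,"dy":0,"dz":0.007,"ax":0,"ay":0,"az":0},{"jaw":15,"dx":0,"dy":0,"dz":0.007,"ax":0,"ay":0,"az":0}]'

```text
time: 15.98
eef_pos: [0.5861, -0.009, 0.1746]
tcp_rot: [-0.096, 0.995, 0.0, 0.0]
wrist_force: [0.4, 0.7, -1.6]
finger_gap: 0.38
finger_force: 60.6
```

Emit:
arm_command --plan '[{"jaw":15,"dx":0,"dy":0,"dz":0.004,"ax":0,"ay":0,"az":0},{"jaw":15,"dx":0,"dy":0,"dz":0.006,"ax":0,"ay":0,"az":0},{"jaw":15,"dx":0,"dy":0,"dz":0.006,"ax":0,"ay":0,"az":0}]'

```text
time: 16.23
eef_pos: [0.5862, -0.009, 0.1745]
tcp_rot: [-0.096, 0.995, -0.0, 0.001]
wrist_force: [-4.1, 0.3, 5.9]
finger_gap: 0.379
finger_force: 61.5
```

```bash
python3 - <<'E'
from h import *
p,d,c=cap("scene");W=cloud(d,c);cv2.imwrite("pics/s5.png",cv2.resize(p[120:300,190:350,::-1],(533,600)))
q=W[(abs(W[...,0]-.59)<.12)&(abs(W[...,1])<.06)&(W[...,2]>.03)&(W[...,2]<.11)]
r_=cv2.minAreaRect(q[:,:2].astype(np.float32));print("cups",np.round(r_[0],4),np.round(r_[1],4),r_[2],np.percentile(q[:,2],1))
E
```

```text
cups [ 0.5921 -0.0076] [0.1512 0.0597] 10.360719680786133 0.0431600389121906
```

View pics/s5.png

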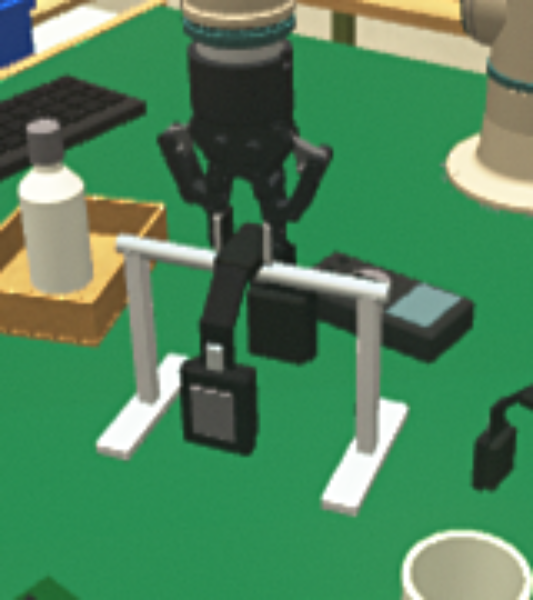

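The picture shows the crown on the bar's middle at (245,260), with one cup on each side. Release, then rise.

Emit:
arm_command --plan '[{"jaw":33,"dx":0,"dy":0,"dz":0,"ax":0,"ay":0,"az":0},{"jaw":36,"dx":0,"dy":0,"dz":0,"ax":0,"ay":0,"az":0},{"jaw":42,"dx":0,"dy":0,"dz":0,"ax":0,"ay":0,"az":0},{"jaw":52,"dx":0,"dy":0,"dz":0,"ax":0,"ay":0,"az":0},{"jaw":64,"dx":0,"dy":0,"dz":-0.01,"ax":0,"ay":0,"az":0},{"jaw":70,"dx":0,"dy":0,"dz":-0.03,"ax":0,"ay":0,"az":0},{"jaw":70,"dx":0,"dy":0,"dz":-0.1,"ax":0,"ay":0,"az":0},{"jaw":70,"dx":0,"dy":0,"dz":-0.2,"ax":0,"ay":0,"az":0},{"jaw":70,"dx":0,"dy":0,"dz":-0.35,"ax":0,"ay":0,"az":0},{"jaw":70,"dx":0,"dy":0,"dz":-0.5,"ax":0,"ay":0,"az":0},{"jaw":70,"dx":0,"dy":0,"dz":-0.5,"ax":0,"ay":0,"az":0},{"jaw":70,"dx":0,"dy":0,"dz":-0.5,"ax":0,"ay":0,"az":0}]'

```text
time: 17.28
eef_pos: [0.5868, -0.0091, 0.3014]
tcp_rot: [-0.096, 0.995, -0.001, 0.003]
wrist_force: [-0.2, -0.8, -0.3]
finger_gap: 0.816
finger_force: 0.0
```

Emit:
arm_command --plan '[{"jaw":70,"dx":0,"dy":0,"dz":0,"ax":0,"ay":0,"az":0},{"jaw":70,"dx":0,"dy":0,"dz":0,"ax":0,"ay":0,"az":0},{"jaw":70,"dx":0,"dy":0,"dz":0,"ax":0,"ay":0,"az":0},{"jaw":70,"dx":0,"dy":0,"dz":0,"ax":0,"ay":0,"az":0},{"jaw":70,"dx":0,"dy":0,"dz":0,"ax":0,"ay":0,"az":0},{"jaw":70,"dx":0,"dy":0,"dz":0,"ax":0,"ay":0,"az":0},{"jaw":70,"dx":0,"dy":0,"dz":0,"ax":0,"ay":0,"az":0},{"jaw":70,"dx":0,"dy":0,"dz":0,"ax":0,"ay":0,"az":0},{"jaw":70,"dx":0,"dy":0,"dz":0,"ax":0,"ay":0,"az":0},{"jaw":70,"dx":0,"dy":0,"dz":0,"ax":0,"ay":0,"az":0},{"jaw":70,"dx":0,"dy":0,"dz":0,"ax":0,"ay":0,"az":0},{"jaw":70,"dx":0,"dy":0,"dz":0,"ax":0,"ay":0,"az":0}]'

```text
time: 18.28
eef_pos: [0.586, -0.009, 0.2978]
tcp_rot: [-0.096, 0.995, 0.0, 0.0]
wrist_force: [-0.3, -0.4, -0.4]
finger_gap: 0.817
finger_force: 0.0
```

```bash
python3 - <<'E'
from h import *
for i in range(2):
    p,d,c=cap("scene");W=cloud(d,c)
    q=W[(abs(W[...,0]-.59)<.12)&(abs(W[...,1])<.06)&(W[...,2]>.03)&(W[...,2]<.11)]
    r_=cv2.minAreaRect(q[:,:2].astype(np.float32));print("cups",np.round(r_[0],4),np.round(r_[1],4),r_[2],np.percentile(q[:,2],1))
cv2.imwrite("pics/s6.png",cv2.resize(p[120:300,190:350,::-1],(533,600)))
E
```

```text
cups [ 0.5917 -0.0077] [0.152  0.0597] 10.832143783569336 0.04358735419101792
cups [ 0.5921 -0.0072] [0.1505 0.0592] 10.664915084838867 0.042711256794571856
```

View pics/s6.png

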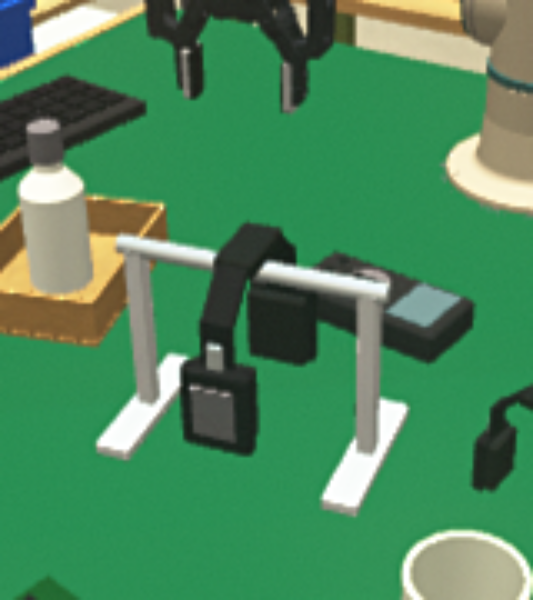

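The picture shows the headset hanging square and still at (245,270), the bottle upright at (55,220), and the gripper clear. I'm handing it in.

```bash
python3 -c "
from h import *
print(workorder.sign_off())"
```

```text
the job is handed in; nothing more can be done
None
```

The job is handed in at about 18 s on the robot's clock, though the sign-off gave no verdict: in the last picture the bottle stands upright in the carton, the largest headset hangs square and still over the middle of the bar, and the gripper is clear.

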